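# Lift a stamping die from its tray and set it to warm

### The arm

A 6-joint arm with a two-finger parallel gripper is mounted at the origin on the work surface. World frame = base frame: x ahead of the robot, y to its left, z up, the work surface at z = 0. Lengths are in mm, angles in rad, forces in N, time in s.
With the tool pointing down it reaches from about 400 to 925 mm from the base axis. Payload 12.5 kg.
Tool frame: the origin (TCP) lies at the very end of the fingers, on their centre line; the grasp point (between the pads) lies env.grip_point_offset behind it (env.grip_point_offset is the distance from the TCP to the grasp point, in mm); y points along the fingers, z is the direction in which the jaws open and shut, and the axes are right-handed (so a half turn about y gives the same grasp; the last joint's range is limited). The gripper opens to 95 mm and grips with 3 to 60 N. Pads are 20 mm wide; open, the fingers measure 119 mm over their backs; the gripper's body (75 mm by 180 mm) begins 59 mm behind the grasp point.
Start: joints at [1.106, 0.491, 1.559, -0, 1.092, -0.106], TCP at [219.454, 585.224, 214.661] pointing down, gripper open.
Joint ranges: [-3.1, 3.1], [-0.84, 2.19], [0.05, 2.79], [-1.13, 4.28], [0.06, 2.93], [-2.69, 2.69]. Speed limits (rad/s): [2.22, 2.22, 2.79, 3.14, 3.14, 3.14].

### API

Orientations are given as [roll, pitch, yaw] about the fixed x, y, z axes, in that order (R = Rz(yaw) Ry(pitch) Rx(roll)).
In Python, from cell import readout, read_camera, env, nets gives the robot as it stands.
- The arm moves only by the tool apply_moves, never from a script. Its argument "increments" is a list of rows, each a list of 3 entries, a list of its own where there are three numbers: the shift along the tool's x, y, z in cm, then the turn, a rotation vector about the tool's x, y, z in degrees, then the finger opening in cm, from 0 to 9.51. A call has exactly 5 rows; each row shifts and turns the pose as measured when the row begins, along the tool's axes as they then stand; what a row does not reach is not made up. A row lasts 1/8 s, in which the tool goes at most 62.5 mm and 10.7 degrees, less where a joint would pass 70% of its speed; a pose out of reach is approached as far as the arm can. A call with a gripper value outside its range is refused whole. The fingers move at their own pace and stop on an object; the grip force is fixed at half the most. Time passes only in rows, so rows that do not move let the fingers close, or fill a call up. It gives the time, the measured TCP pose, the force and the opening at its end, in the units of the state.
- readout.state(): the state, without advancing time (a new reading comes with each control period).
- read_camera(name): name is "scene" or "top" or "wrist"; returns a dict with "img" (420x560x3 uint8, red, green, blue), "vfov" (degrees; the focal length in pixels is half the picture's height over the tangent of half this angle, whatever the lens; pixels are square), "cx", "cy" (the principal point, pixels), "distortion" ([k1, k2, p1, p2, k3] as OpenCV has them; the pictures are not rectified), "rvec" (rotation vector, rad) and "tvec" (3), from world to camera coordinates, as OpenCV has them; the wrist camera has in their place "mount" (4x4, takes a point from camera to tool coordinates, whose origin is the TCP and whose axes are the tool frame's). Camera axes: x right, y down, z forward; pixel columns grow to the right and rows downward; lengths in mm; the calibration is good to about 2 mm. A picture is of the moment at which its call begins: read the wrist's pose just before it. There is no depth.
- env.job_done(): hands the job in, once; it reports no verdict.
Trained networks look in a picture, given as the dict that the camera call returned (one of the last four; its "shot" number tells which), for a name from the list of things; names that differ only in an ending like _2 or _b are one class to them, and where a whole thing is asked for, a point or a joint stands for the part that bears it (a point fixed in the world has none). Each returns a list of dicts, best first, with "confidence" (0 to 1); they miss things now and then, are a little off and sometimes report something else, mostly with a low value. They report only what shows in the picture. A call takes as long as a camera call. They do not tell look-alikes from the thing itself.
- nets.look_for(picture, thing): "point" ([x, y, z] in mm, in the coordinates of the camera as it stood for that picture, good to about 4 mm: the middle of the surface that is visible of it).
- nets.mark_of(picture, thing): "point" ([x, y, z] in mm, in the coordinates of the camera as it stood for that picture, good to about 4 mm: a listed point, or the origin of a listed thing).
The state is a dict: "t": time; "joints": joint angles; "qvel": joint speeds; "tau": joint torques, N m; "eef_pos": TCP position; "tcp_rot": TCP orientation; "ft_force": force on the tool from outside, world axes, zero at the start; "moment": the same for the moment, N m; "opening": opening from 0.0 (shut) to 1.0 (fully open).
Only numpy, scipy, OpenCV 4.12 (cv2) and the standard library are available. Lean on these libraries where they do the work, as an engineer would, in place of code of your own. Each camera call takes 0.05 s, during which the arm holds its last target. There are 200 camera calls.

### The job

Take the stamping die with the flat upright fin handle straight up out of its pocket in the wooden tray and set it upright, without dropping it, in the middle of the warming plate (centre to centre within about 2 cm). Leave the other two dies in their pockets.

Things in the scene. Friction and masses are not known exactly. Their poses are not given: they have to be found in the camera images.
- fin_die: the die to move: a steel block 46 x 46 x 24 mm high, about 0.45 kg, with an upright fin centred on top: 12 mm thick along the die's x, 36 mm long along y, 40 mm high. Origin: centre of the block's underside, z up. It starts in a tight pocket of the wooden tray, underside 12 mm above the table, block top flush with the tray's: only the fin can be gripped. The fin runs along the row of pockets
- knob_die: bystander: same block, with a round mushroom knob 30 mm across, 39 mm high. Origin: centre of the block's underside. The fixed tray is 92 x 262 mm, 36 mm high, with a row of three pockets 24 mm deep, 85 mm apart, with 1.5 mm play all round; the tray turns and shifts from run to run and any die may be in any pocket
- pin_die: bystander: same block, with a plain round pin 14 mm across, 34 mm high, in the tray's third pocket. Origin: centre of the block's underside
- hotplate: the warming plate, fixed: a white square housing 180 x 180 mm with a round dark steel plate, 150 mm across, in the middle of it. Origin at the centre of its underside on the table, z up; the plate's flat top is 60 mm above the table, the housing's 46 mm
Things that resemble listed ones, but are neither listed nor needed, are in the scene too. What is shaped like the fin_die but blue or purple is not meant.

How it is judged:
By the outcome, as a careful person would: the job done as asked, in the order asked, and still so for the second after the job is handed in, with the robot touching nothing.
It also fails if it takes over 43 s, if anything falls off the work surface, if the arm or the gripper's body presses on something with over 40 N, if the wrist force passes 120 N, or if a joint passes its speed limit or range.

## Working session

There is one attempt and no reset: what is moved stays moved. The work goes in short steps, Python scripts to look and compute and a tool call to move; the robot and the scene stay as the last step left them, time stands still between calls to the robot, and variables do not carry over. Pictures are saved under pics/ and viewed, about 8 in all and at most 12, crops included, and the job is handed in when it is done.

Besides the shell and the picture viewer there is one more tool, called after "Call:" as name([rows], argument=value, ...), one row to a line, values as JSON. apply_moves: Moves the arm, as the interface text tells. Its arguments: {"type":"object","properties":{"increments":{"type":"array"}},"required":["increments"]}

```bash
mkdir -p pics
cat > h.py <<'E'
import numpy as np, cv2
from scipy.spatial.transform import Rotation as R
from cell import readout, read_camera, env, nets
def K(p):
    h=p["img"].shape[0]; f=h/2/np.tan(np.radians(p["vfov"]/2))
    return np.array([[f,0,p["cx"]],[0,f,p["cy"]],[0,0,1.]])
def tool(s): return R.from_euler('xyz',s["tcp_rot"]).as_matrix(), np.array(s["eef_pos"])
def cam2w(p,s=None):
    "returns Rm,c : world = Rm@cam + c"
    if "mount" in p:
        Rt,t=tool(s); M=np.array(p["mount"]); return Rt@M[:3,:3], Rt@M[:3,3]+t
    Rc=cv2.Rodrigues(np.array(p["rvec"],float))[0]; return Rc.T, -Rc.T@np.array(p["tvec"],float).ravel()
def ray(p,uv,z,s=None):
    "pixels -> world at height z"
    n=cv2.undistortPoints(np.array(uv,float).reshape(-1,1,2),K(p),np.array(p["distortion"],float)).reshape(-1,2)
    Rm,c=cam2w(p,s); d=np.c_[n,np.ones(len(n))]@Rm.T
    return c+d*((z-c[2])/d[:,2])[:,None]
def proj(p,X,s=None):
    Rm,c=cam2w(p,s); Y=(np.array(X,float)-c)@Rm
    return cv2.projectPoints(Y.reshape(-1,1,3),np.zeros(3),np.zeros(3),K(p),np.array(p["distortion"],float))[0].reshape(-1,2)
def save(p,n): cv2.imwrite("pics/"+n,p["img"][...,::-1])
E
python3 - <<'E'
from h import *
s=readout.state(); print(s["t"],s["eef_pos"],s["tcp_rot"],s["opening"],env.grip_point_offset)
ims=[]
for c in("top","scene"):
    p=read_camera(c); ims.append(p["img"]); save(p,c+"1.png")
    Rm,o=cam2w(p); print(c,o.round())
    for t in("fin_die","knob_die","pin_die","hotplate"):
        for d in nets.mark_of(p,t): 
            w=Rm@np.array(d["point"])+o; print(t,round(d["confidence"],2),w.round(),proj(p,[w]).round())
E
```

```text
0.0 [219.3443176  584.97839577 214.04756326] [-1.57192259e+00  1.06990341e-04 -3.58751042e-01] 1.000606953704183 18.8
top [ 479.    6. 1117.]
fin_die 0.87 [556.  39.  12.] [[249. 187.]]
fin_die 0.68 [423.  42.   0.] [[248. 248.]]
fin_die 0.6 [443. 164.   2.] [[192. 239.]]
knob_die 0.76 [559. 209.  16.] [[171. 186.]]
pin_die 0.72 [558. 123.  14.] [[210. 186.]]
hotplate 0.84 [ 529. -216.   -4.] [[365. 199.]]
scene [825. 449. 671.]
fin_die 0.84 [554.  39.  11.] [[278. 245.]]
fin_die 0.84 [424.  38.   2.] [[332. 220.]]
fin_die 0.6 [446. 162.  -0.] [[363. 270.]]
knob_die 0.57 [558. 208.  10.] [[330. 315.]]
pin_die 0.93 [556. 127.  14.] [[304. 279.]]
hotplate 0.62 [ 522. -218.   -4.] [[229. 167.]]
```

View pics/top1.png

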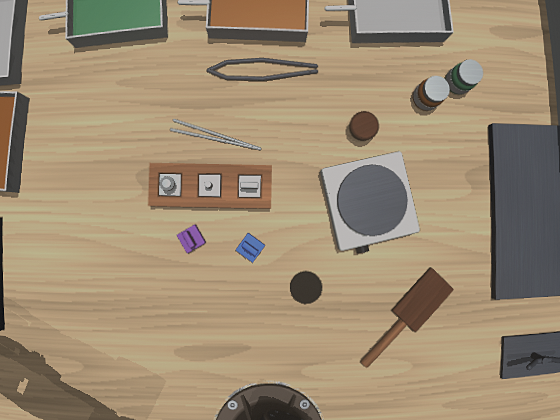

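View pics/scene1.png

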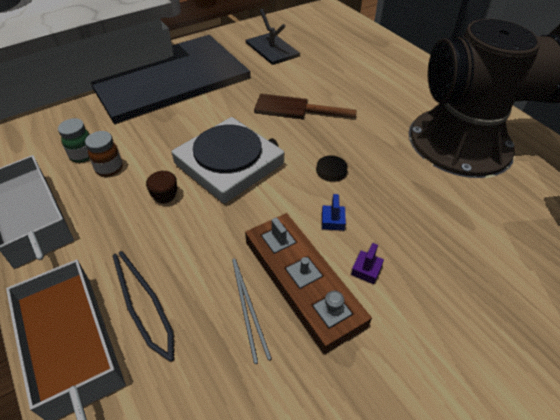

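Fin-die candidates in the top picture are the steel die in the tray at (249,186), the blue one at (250,247) and the purple one at (191,239). By the description it is the steel one in the tray, at about (556, 39), with its fin along the row (world y). I'll check it from the wrist camera once I'm above it.

```bash
cat >> h.py <<'E'
def plan(pos,yaw,n=5,step=50.,deg=9.):
    "suggest rows towards a tool-down pose (R = Rz(yaw)Rx(-90)); shift cm, turn deg in tool axes"
    s=readout.state(); Rt,t=tool(s); Rg=R.from_euler('xyz',[-np.pi/2,0,yaw]).as_matrix()
    print("t",s["t"],"pos",t.round(1),"rpy",np.degrees(s["tcp_rot"]).round(2),"open",round(s["opening"],3),"F",np.round(s["ft_force"],1),"q",np.round(s["joints"],2))
    for i in range(n):
        d=np.array(pos)-t; rv=R.from_matrix(Rt.T@Rg).as_rotvec(degrees=True)
        d*=min(1,step/max(1e-9,np.linalg.norm(d))); rv*=min(1,deg/max(1e-9,np.linalg.norm(rv)))
        print((Rt.T@d/10).round(2).tolist(),rv.round(1).tolist()); t=t+d; Rt=Rt@R.from_rotvec(rv,degrees=True).as_matrix()
E
python3 - <<'E'
from h import *
p=read_camera("top"); c=ray(p,[(150,164),(271,166),(270,210),(149,206)],36); print(c.round())
print(read_camera("wrist")["mount"])
plan([556,38,215],-np.pi/2,15)
E
```

```text
[[604. 250.  36.]
 [598.  -8.  36.]
 [505.  -6.  36.]
 [514. 252.  36.]]
[[ 8.72498702e-04  9.63296055e-01  2.68439844e-01 -7.56377106e+01]
 [-1.30317715e-04 -2.68439834e-01  9.63296444e-01 -1.70139473e+02]
 [ 9.99999611e-01 -8.75457364e-04 -1.08678866e-04  2.20165639e-02]
 [ 0.00000000e+00  0.00000000e+00  0.00000000e+00  1.00000000e+00]]
t 0.6 pos [219.4 585.2 214.7] rpy [-90.    -0.   -20.56] open 1.002 F [-0.1 -0.6 -0.3] q [ 1.11  0.49  1.56 -0.    1.09 -0.11]
[3.95, -0.0, -3.07] [-0.0, 9.0, -0.0]
[4.38, -0.0, -2.41] [-0.0, 9.0, -0.0]
[4.7, -0.0, -1.7] [-0.0, 9.0, -0.0]
[4.91, -0.0, -0.94] [-0.0, 9.0, -0.0]
[5.0, -0.0, -0.16] [-0.0, 9.0, -0.0]
[4.96, -0.0, 0.62] [-0.0, 9.0, -0.0]
[4.8, -0.0, 1.39] [-0.0, 9.0, -0.0]
[4.53, -0.0, 2.12] [-0.0, 6.4, -0.0]
[4.26, -0.0, 2.62] [0.0, -0.0, 0.0]
[4.26, -0.0, 2.62] [-0.0, -0.0, -0.0]
[4.26, -0.0, 2.62] [0.0, -0.0, -0.0]
[4.26, -0.0, 2.62] [0.0, -0.0, -0.0]
[3.61, -0.0, 2.22] [0.0, -0.0, -0.0]
[0.0, 0.0, 0.0] [0.0, -0.0, -0.0]
[0.0, 0.0, 0.0] [0.0, -0.0, -0.0]
```

Call:
apply_moves([
  [[4,0,-3.1],[0,9,0],9.5],
  [[4.4,0,-2.4],[0,9,0],9.5],
  [[4.7,0,-1.7],[0,9,0],9.5],
  [[4.9,0,-0.9],[0,9,0],9.5],
  [[5,0,-0.2],[0,9,0],9.5],
])

```text
t: 1.23
eef_pos: [351.2, 367.3, 214.3]
tcp_rot: [-1.569, 0.001, -1.163]
ft_force: [1.2, -0.2, -0.1]
opening: 0.997
```

Call:
apply_moves([
  [[5,0,0.6],[0,9,0],9.5],
  [[4.8,0,1.4],[0,9,0],9.5],
  [[4.5,0,2.1],[0,6.4,0],9.5],
  [[4.3,0,2.6],[0,0,0],9.5],
  [[4.3,0,2.6],[0,0,0],9.5],
])

```text
t: 1.85
eef_pos: [479.1, 142.3, 215.4]
tcp_rot: [-1.567, 0.003, -1.606]
ft_force: [0.8, 0.5, 0.5]
opening: 0.993
```

Run:
```python
from h import *
plan([556,38,215],-np.pi/2-.025,10)
```

```text
t 1.85 pos [479.1 142.3 215.4] rpy [-89.78   0.14 -92.  ] open 0.993 F [0.8 0.5 0.5] q [0.16 0.31 1.86 0.   0.97 0.19]
[3.92, 0.02, 3.1] [-0.2, -0.6, -0.1]
[3.95, 0.01, 3.07] [-0.0, 0.0, -0.0]
[2.34, 0.01, 1.82] [0.0, 0.0, -0.0]
[0.0, 0.0, 0.0] [0.0, 0.0, -0.0]
[0.0, 0.0, 0.0] [0.0, 0.0, -0.0]
[0.0, 0.0, 0.0] [0.0, 0.0, -0.0]
[0.0, 0.0, 0.0] [0.0, 0.0, -0.0]
[0.0, 0.0, 0.0] [0.0, 0.0, -0.0]
[0.0, 0.0, 0.0] [0.0, 0.0, -0.0]
[0.0, 0.0, 0.0] [0.0, 0.0, -0.0]
```

Call:
apply_moves([
  [[3.9,0,3.1],[0,-0.6,0],9.5],
  [[3.9,0,3.1],[0,0,0],9.5],
  [[2.4,0,1.8],[0,0,0],9.5],
  [[0,0,0],[0,0,0],9.5],
  [[0,0,0],[0,0,0],9.5],
])

```text
t: 2.48
eef_pos: [559.2, 31.5, 215.6]
tcp_rot: [-1.566, 0.003, -1.6]
ft_force: [-0.9, 0.5, -0.5]
opening: 0.998
```

Run:
```python
from h import *
s=readout.state(); p=read_camera("wrist"); save(p,"w1.png")
Rm,o=cam2w(p,s); print(o.round())
for t in("fin_die","knob_die","pin_die"):
    for d in nets.mark_of(p,t): 
        w=Rm@np.array(d["point"])+o; print(t,round(d["confidence"],2),w.round(1),proj(p,[w],s).round())
plan([556,38,215],-np.pi/2-.025,1)
```

```text
[560. 107. 386.]
fin_die 0.88 [425.8  32.2  -1.8] [[181. 188.]]
fin_die 0.81 [554.   38.2  10.8] [[280. 182.]]
fin_die 0.66 [444.7 166.8   0.6] [[184.  76.]]
knob_die 0.97 [559.6 211.3  13. ] [[279.  28.]]
pin_die 0.77 [559.4 123.3  14.9] [[282. 110.]]
t 2.675 pos [559.2  32.  215.9] rpy [-89.69   0.15 -91.57] open 1.002 F [0.  0.2 0.7] q [-0.06  0.4   1.72  0.    1.02 -0.04]
[-0.59, 0.09, -0.34] [-0.3, -0.1, -0.1]
```

View pics/w1.png

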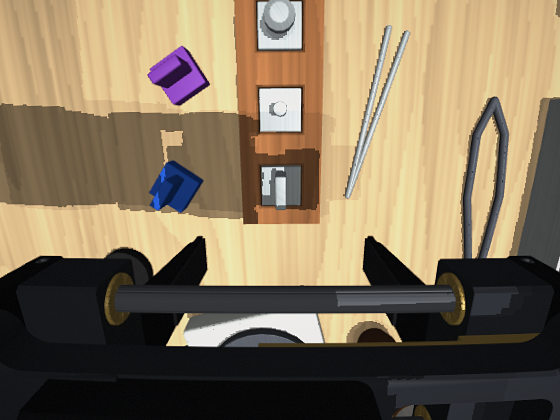

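The wrist view shows the steel fin die in the near pocket at (280,186), the pin at (281,108), the knob at (279,20), and the blue and purple look-alikes outside the tray. I'll take one crop for the exact fin and pocket position.

Run:
```python
import cv2
i=cv2.imread("pics/w1.png")[155:230,235:330]; cv2.imwrite("pics/w1c.png",cv2.resize(i,None,fx=8,fy=8,interpolation=cv2.INTER_CUBIC))
```

```text
(no output)
```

View pics/w1c.png

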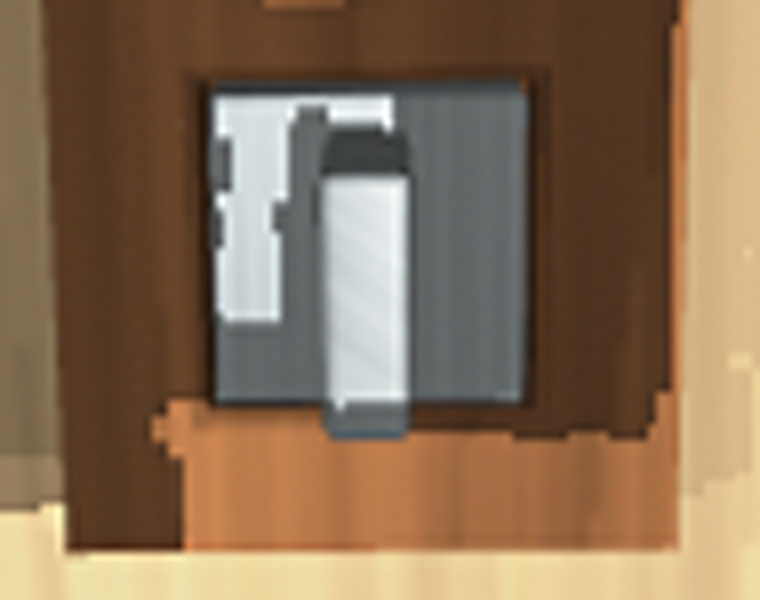

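Run:
```python
from h import *
s=readout.state(); p=read_camera("wrist")
f=lambda L:[(235-.5+u/8,155-.5+v/8) for u,v in L]
a=ray(p,f([(322,175),(408,175),(409,437),(327,437)]),76,s); b=ray(p,f([(212,88),(527,85),(526,403),(214,403)]),36,s)
t=ray(p,f([(44,0),(68,548),(680,548),(683,0)]),36,s)
for q in(a,b): print(q.round(1)[:,:2].tolist(),q.mean(0).round(1))
print(t.round(1)[:,:2])
c=ray(read_camera("top"),[(372,200)],60); print(c)
plan([*a.mean(0)[:2],60],np.radians(-91.2),4,step=60)
```

```text
[[550.5, 56.2], [561.5, 55.9], [560.7, 21.1], [549.9, 21.5]] [555.7  38.7  76. ]
[[534.0, 62.7], [579.1, 61.8], [578.2, 14.7], [532.0, 16.1]] [555.8  38.8  36. ]
[[510.8  75.9]
 [509.   -5.8]
 [601.1  -8.5]
 [601.4  73.3]]
[[ 524.19440046 -218.93370855   60.        ]]
t 2.775 pos [559.4  31.8 215.9] rpy [-89.68   0.14 -91.58] open 0.996 F [ 0.8  0.2 -0.7] q [-0.06  0.4   1.72  0.    1.02 -0.04]
[-0.25, 5.99, -0.18] [-0.3, -0.4, -0.1]
[-0.26, 5.99, -0.15] [-0.0, 0.0, -0.0]
[-0.16, 3.61, -0.09] [0.0, -0.0, 0.0]
[0.0, 0.0, 0.0] [0.0, -0.0, 0.0]
```

Call:
apply_moves([
  [[-0.7,0,-0.4],[-0.3,-0.3,0],6],
  [[0,3,0],[0,0,0],6],
  [[0,3,0],[0,0,0],6],
  [[0,2.5,0],[0,0,0],6],
  [[0,0,0],[0,0,0],6],
])

```text
t: 3.4
eef_pos: [554.6, 42.3, 129.8]
tcp_rot: [-1.57, 0.003, -1.59]
ft_force: [0.1, 0.2, 0.0]
opening: 0.636
```

Run:
```python
from h import *
plan([555.8,38.7,44],np.radians(-91.2),5,step=30)
```

```text
t 3.4 pos [554.6  42.3 129.8] rpy [-89.94   0.15 -91.1 ] open 0.636 F [0.1 0.2 0. ] q [-0.04  0.5   1.82  0.    0.82 -0.03]
[0.13, 3.0, 0.04] [-0.1, 0.1, -0.2]
[0.12, 3.0, 0.05] [-0.0, 0.0, -0.0]
[0.11, 2.59, 0.04] [0.0, 0.0, 0.0]
[0.0, 0.0, 0.0] [0.0, 0.0, 0.0]
[0.0, 0.0, 0.0] [0.0, 0.0, 0.0]
```

Call:
apply_moves([
  [[0.4,2.5,0.1],[0,0,-0.2],6],
  [[0,2.5,0],[0,0,0],6],
  [[0,2.2,0],[0,0,0],6],
  [[0,1,0],[0,0,0],6],
  [[0,0,0],[0,0,0],6],
])

```text
t: 4.03
eef_pos: [558.5, 39.6, 51.4]
tcp_rot: [-1.562, -0.001, -1.588]
ft_force: [0.7, 0.8, 0.3]
opening: 0.632
```

Run:
```python
from h import *
plan([555.8,38.7,44],np.radians(-91.2),1,step=30)
```

```text
t 4.025 pos [558.5  39.6  51.4] rpy [-8.952e+01 -6.000e-02 -9.099e+01] open 0.632 F [0.7 0.8 0.3] q [-0.05  0.61  1.87 -0.    0.64 -0.03]
[0.1, 0.74, -0.27] [-0.5, 0.2, 0.1]
```

Call:
apply_moves([
  [[0.1,0.5,-0.3],[-0.4,0,0],6],
  [[0,0,0],[0,0,0],5],
  [[0,0,0],[0,0,0],4],
  [[0,0,0],[0,0,0],3],
  [[0,0,0],[0,0,0],3],
])

```text
t: 4.65
eef_pos: [556.4, 38.6, 48.6]
tcp_rot: [-1.566, -0.001, -1.588]
ft_force: [0.1, -0.2, 0.4]
opening: 0.325
```

Run:
```python
from h import *
plan([555.8,38.7,44],np.radians(-91.2),1,step=30)
s=readout.state();p=read_camera("wrist"); save(p,"w2.png")
i=p["img"][90:330,140:420,::-1]; cv2.imwrite("pics/w2c.png",cv2.resize(i,None,fx=2.5,fy=2.5))
```

```text
t 4.65 pos [556.4  38.6  48.6] rpy [-8.975e+01 -6.000e-02 -9.099e+01] open 0.325 F [ 0.1 -0.2  0.4] q [-0.05  0.62  1.88 -0.    0.64 -0.03]
[-0.0, 0.46, -0.06] [-0.3, 0.2, 0.1]
```

View pics/w2c.png

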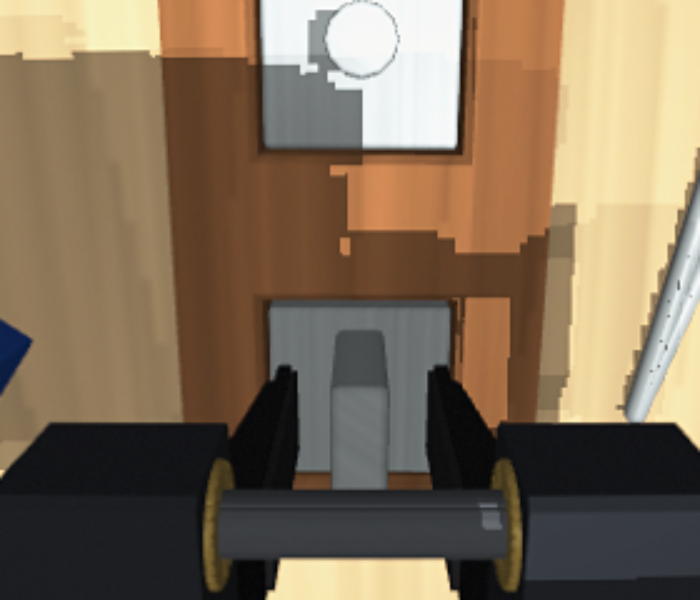

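The fin (at 360,440 in the crop) is centred between the fingers. I'll lower 5 mm and close.

Call:
apply_moves([
  [[0,0.5,0],[-0.2,0,0],3],
  [[0,0.1,0],[0,0,0],3],
  [[0,0,0],[0,0,0],2],
  [[0,0,0],[0,0,0],1],
  [[0,0,0],[0,0,0],0.2],
])

```text
t: 5.32
eef_pos: [556.2, 38.7, 41.9]
tcp_rot: [-1.571, -0.001, -1.588]
ft_force: [-1.0, -0.0, -0.8]
opening: 0.125
```

Call:
apply_moves([
  [[0,0,0],[0,0,0],0.2],
  [[0,0,0],[0,0,0],0.2],
  [[0,0,0],[0,0,0],0.2],
  [[0,0,0],[0,0,0],0.2],
  [[0,0,0],[0,0,0],0.2],
])

```text
t: 5.95
eef_pos: [556.2, 38.6, 41.9]
tcp_rot: [-1.571, -0.001, -1.588]
ft_force: [0.0, -0.3, -0.7]
opening: 0.125
```

Call:
apply_moves([
  [[0,-0.4,0],[0,0,0],0.2],
  [[0,-0.6,0],[0,0,0],0.2],
  [[0,-0.7,0],[0,0,0],0.2],
  [[0,-0.7,0],[0,0,0],0.2],
  [[0,-0.7,0],[0,0,0],0.2],
])

```text
t: 6.58
eef_pos: [555.4, 38.8, 74.1]
tcp_rot: [-1.573, -0.001, -1.588]
ft_force: [-0.6, -0.6, -4.8]
opening: 0.123
```

Call:
apply_moves([
  [[0,-2,0],[0,0,0],0.2],
  [[0,-3,0],[0,0,0],0.2],
  [[0,-3,0],[0,0,0],0.2],
  [[0,-3,0],[0,0,0],0.2],
  [[0,0,0],[0,0,0],0.2],
])

```text
t: 7.2
eef_pos: [555.1, 38.9, 189.1]
tcp_rot: [-1.573, -0.001, -1.588]
ft_force: [0.1, 0.5, -6.2]
opening: 0.125
```

Run:
```python
from h import *
s=readout.state();w=read_camera("wrist");p=read_camera("top");q=read_camera("scene"); save(q,"s3.png");save(w,"w3.png"); save(p,"top3.png")
for d in nets.mark_of(w,"fin_die"):
    Rm,o=cam2w(w,s); print(d["confidence"],(Rm@np.array(d["point"])+o).round())
for n,c in(("top",p),("scene",q)):
    for d in nets.mark_of(c,"hotplate"):
        Rm,o=cam2w(c); print(n,d["confidence"],(Rm@np.array(d["point"])+o).round())
# dark disc fit in the top picture
g=cv2.cvtColor(p["img"],cv2.COLOR_RGB2GRAY)[140:260,310:430]
m=((g<140)).astype(np.uint8); cs,_=cv2.findContours(cv2.morphologyEx(m,cv2.MORPH_OPEN,np.ones((5,5))),cv2.RETR_EXTERNAL,cv2.CHAIN_APPROX_NONE)
for c in cs:
    if cv2.contourArea(c)>1000:
        e=cv2.fitEllipse(c); print(e, ray(p,[(e[0][0]+310,e[0][1]+140)],60).round(1))
plan([555.8,38.7,180],np.radians(-91.2),1)
```

```text
0.88 [440. 170.   1.]
0.79 [425.  35.  -1.]
0.6 [552.  39. 158.]
top 0.71 [ 526. -217.   -2.]
scene 0.61 [ 521. -216.   -4.]
((61.57783889770508, 59.907867431640625), (69.33580017089844, 70.1058120727539), 4.680027961730957) [[ 524.4 -218.    60. ]]
t 7.5 pos [554.   38.9 185.9] rpy [-9.046e+01 -5.000e-02 -9.100e+01] open 0.126 F [-0.2 -0.6 -5.9] q [-0.05  0.43  1.76 -0.    0.96 -0.03]
[0.01, 0.59, 0.19] [0.5, 0.2, 0.0]
```

View pics/s3.png

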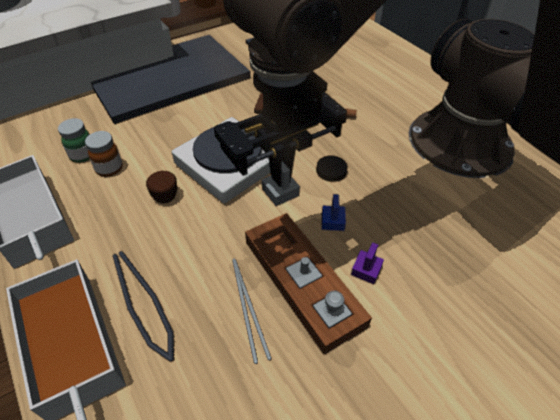

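The die is out (scene picture: the block hangs at (280,188), the pocket at (280,240) is empty, the others are in place). I'll carry it to the plate centre at about (524, -218).

Call:
apply_moves([
  [[1.5,0,-0.2],[0.3,0,0],0.2],
  [[3,0,-0.4],[0,0,0],0.2],
  [[4,0,-0.5],[0,0,0],0.2],
  [[4,0,-0.5],[0,0,0],0.2],
  [[4,0,-0.5],[0,0,0],0.2],
])

```text
t: 8.12
eef_pos: [528.3, -130.8, 183.1]
tcp_rot: [-1.577, -0.001, -1.584]
ft_force: [0.4, 0.1, -6.0]
opening: 0.126
```

Call:
apply_moves([
  [[4,0,-0.5],[0,0,0],0.2],
  [[3,0,-0.4],[0,0,0],0.2],
  [[1.5,0,-0.2],[0,0,0],0.2],
  [[0,0,0],[0,0,0],0.2],
  [[0,0,0],[0,0,0],0.2],
])

```text
t: 8.75
eef_pos: [513.0, -222.2, 181.2]
tcp_rot: [-1.58, 0.001, -1.589]
ft_force: [0.9, 0.3, -5.5]
opening: 0.122
```

Run:
```python
from h import *
plan([524.5,-218,120],np.radians(-91.2),5,step=25)
```

```text
t 8.75 pos [ 513.  -222.2  181.2] rpy [-9.052e+01  3.000e-02 -9.101e+01] open 0.122 F [ 0.9  0.3 -5.5] q [-0.52  0.44  1.76 -0.    0.96 -0.5 ]
[-0.17, 2.45, 0.48] [0.5, 0.2, -0.0]
[-0.18, 2.45, 0.46] [0.0, -0.0, 0.0]
[-0.09, 1.21, 0.23] [0.0, -0.0, 0.0]
[0.0, 0.0, 0.0] [0.0, -0.0, 0.0]
[0.0, 0.0, 0.0] [0.0, -0.0, 0.0]
```

Call:
apply_moves([
  [[-0.2,2,0.6],[0.5,0,0],0.2],
  [[-0.2,2,0.5],[0,0,0],0.2],
  [[0,1.5,0],[0,0,0],0.2],
  [[0,0.7,0],[0,0,0],0.2],
  [[0,0,0],[0,0,0],0.2],
])

```text
t: 9.38
eef_pos: [525.0, -214.8, 117.9]
tcp_rot: [-1.57, 0.001, -1.584]
ft_force: [-1.1, -0.2, -4.2]
opening: 0.129
```

Run:
```python
from h import *
s=readout.state();w=read_camera("wrist"); save(w,"w4.png")
plan([524.5,-218,92],np.radians(-91.2),5,step=25)
```

```text
t 9.425 pos [ 525.1 -214.9  118.2] rpy [-8.992e+01  1.000e-02 -9.076e+01] open 0.125 F [-0.5  0.3 -5.6] q [-0.51  0.53  1.8   0.    0.81 -0.49]
[0.29, 2.48, -0.06] [-0.1, 0.4, -0.0]
[0.02, 0.14, -0.0] [-0.0, 0.0, -0.0]
[0.0, 0.0, 0.0] [-0.0, 0.0, 0.0]
[0.0, 0.0, 0.0] [-0.0, 0.0, 0.0]
[0.0, 0.0, 0.0] [-0.0, 0.0, 0.0]
```

View pics/w4.png

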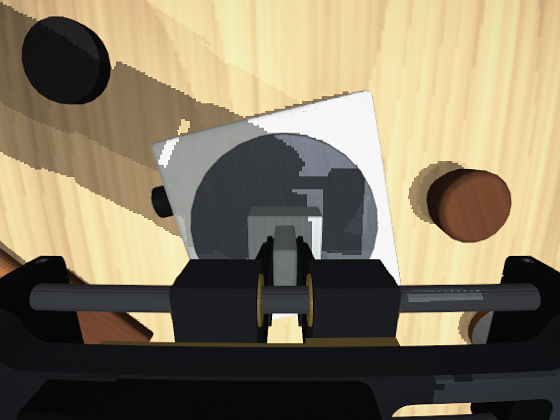

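The die hangs upright at (285,235), centred across the disc (191–376). Now I'll lower it.

Call:
apply_moves([
  [[0.3,1,-0.1],[0,0,0],0.2],
  [[0,0.6,0],[0,0,0],0.2],
  [[0,0.4,0],[0,0,0],0.2],
  [[0,0,0],[0,0,0],0.2],
  [[0,0,0],[0,0,0],0.2],
])

```text
t: 10.05
eef_pos: [524.3, -218.7, 97.9]
tcp_rot: [-1.568, -0.001, -1.585]
ft_force: [-0.2, 0.1, -5.9]
opening: 0.125
```

Run:
```python
from h import *
plan([524.5,-218,90],np.radians(-91.2),1,step=25)
```

```text
t 10.05 pos [ 524.3 -218.7   97.9] rpy [-8.983e+01 -4.000e-02 -9.079e+01] open 0.125 F [-0.2  0.1 -5.9] q [-0.51  0.55  1.82  0.    0.76 -0.5 ]
[-0.07, 0.79, 0.01] [-0.2, 0.4, 0.0]
```

Call:
apply_moves([
  [[0,0.2,0],[0,0,0],0.2],
  [[0,0.2,0],[-0.1,0,0],0.2],
  [[0,0.1,0],[0,0,0],0.2],
  [[0,0.1,0],[0,0,0],0.2],
  [[0,0,0],[0,0,0],0.2],
])

```text
t: 10.68
eef_pos: [524.5, -218.7, 91.8]
tcp_rot: [-1.569, -0.001, -1.584]
ft_force: [-0.7, 0.4, -4.7]
opening: 0.126
```

Call:
apply_moves([
  [[0,0.1,0],[0,0,0],0.2],
  [[0,0,0],[0,0,0],0.2],
  [[0,0.05,0],[0,0,0],0.2],
  [[0,0,0],[0,0,0],0.2],
  [[0,0,0],[0,0,0],0.2],
])

```text
t: 11.3
eef_pos: [524.6, -218.7, 90.3]
tcp_rot: [-1.569, -0.001, -1.584]
ft_force: [0.5, 0.3, -4.3]
opening: 0.122
```

Call:
apply_moves([
  [[0,0.1,0],[0,0,0],0.2],
  [[0,0,0],[0,0,0],0.2],
  [[0,0,0],[0,0,0],0.2],
  [[0,0,0],[0,0,0],0.2],
  [[0,0,0],[0,0,0],0.2],
])

```text
t: 11.92
eef_pos: [524.8, -218.8, 90.0]
tcp_rot: [-1.568, -0.001, -1.584]
ft_force: [0.4, 0.7, -2.7]
opening: 0.121
```

The reading is going from -5.9 to -2.7 N, so the plate is starting to carry the die. A little more.

Call:
apply_moves([
  [[0,0.1,0],[0,0,0],0.2],
  [[0,0.05,0],[0,0,0],0.2],
  [[0,0,0],[0,0,0],0.2],
  [[0,0,0],[0,0,0],0.2],
  [[0,0,0],[0,0,0],0.2],
])

```text
t: 12.55
eef_pos: [524.8, -218.8, 89.9]
tcp_rot: [-1.568, -0.002, -1.584]
ft_force: [-0.4, 0.7, 0.4]
opening: 0.123
```

Seated. I'll release it.

Call:
apply_moves([
  [[0,0,0],[0,0,0],1.8],
  [[0,0,0],[0,0,0],2.5],
  [[0,0,0],[0,0,0],4],
  [[0,0,0],[0,0,0],4],
  [[0,0,0],[0,0,0],4],
])

```text
t: 13.18
eef_pos: [525.6, -219.3, 90.2]
tcp_rot: [-1.566, -0.003, -1.584]
ft_force: [-0.4, -0.4, -0.6]
opening: 0.417
```

Call:
apply_moves([
  [[0,-1,0],[0,0,0],4],
  [[0,-2,0],[0,0,0],4],
  [[0,-3,0],[0,0,0],4],
  [[0,-4,0],[0,0,0],4],
  [[0,-4,0],[0,0,0],4],
])

```text
t: 13.8
eef_pos: [524.0, -218.4, 234.3]
tcp_rot: [-1.57, -0.001, -1.584]
ft_force: [0.4, -0.6, -0.3]
opening: 0.42
```

Call:
apply_moves([
  [[5,0,0],[0,0,0],4],
  [[5,0,0],[0,0,0],4],
  [[5,0,0],[0,0,0],4],
  [[3,0,0],[0,0,0],4],
  [[0,0,0],[0,0,0],4],
])

```text
t: 14.42
eef_pos: [522.3, -403.5, 243.2]
tcp_rot: [-1.561, -0.007, -1.582]
ft_force: [-0.0, 0.1, -0.2]
opening: 0.422
```

Run:
```python
from h import *
s=readout.state(); p=read_camera("scene"); t=read_camera("top"); w=read_camera("wrist"); print(s["t"],np.round(s["eef_pos"]),np.round(s["ft_force"],1))
for n,c in(("scene",p),("top",t),("wrist",w)):
    Rm,o=cam2w(c,s)
    for x in("fin_die","hotplate"):
        for d in nets.mark_of(c,x): print(n,x,round(d["confidence"],2),(Rm@np.array(d["point"])+o).round())
i=np.hstack([p["img"][60:360,100:400],t["img"][60:360,130:430]]); cv2.imwrite("pics/f.png",cv2.resize(i[...,::-1],None,fx=1.33,fy=1.33))
```

```text
14.425 [ 522. -404.  243.] [-0.   0.1 -0.2]
scene fin_die 0.95 [448. 163.   1.]
scene fin_die 0.88 [422.  35.  -1.]
scene fin_die 0.74 [ 523. -219.   60.]
scene hotplate 0.67 [ 523. -215.   -1.]
top fin_die 0.97 [423.  37.  -1.]
top fin_die 0.88 [ 526. -220.   62.]
top fin_die 0.59 [443. 165.   0.]
top hotplate 0.76 [ 528. -217.    4.]
wrist fin_die 0.94 [ 524. -225.   58.]
wrist hotplate 0.71 [ 532. -225.    1.]
```

View pics/f.png

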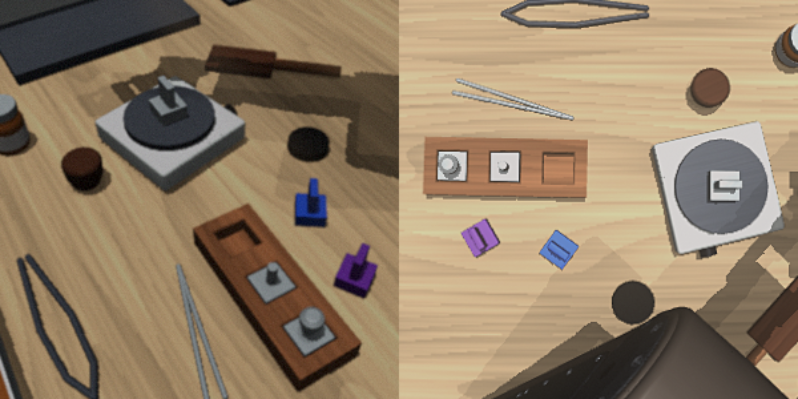

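The die stands upright in the middle of the disc (722,186, with the disc at 721,187). The knob and pin dies are still in their pockets.

```bash
python3 -c "
from h import *
print(env.job_done())"
```

```text
the job is handed in; nothing more can be done
None
```

The steel fin die is now standing upright in the middle of the warming plate, and the job is handed in. I gripped it by the fin, lifted it straight up out of its pocket, lowered it until the plate carried its weight, then released it and backed the arm away. The robot clock read about 14.4 s, against the 43 s limit.

**Position:** The last scene and top pictures put the die at about (523 to 526, -219 to -220, 60 to 62) mm. I had measured the plate centre at (524, -218), so it is within a few millimetres. The wrist picture, taken while the arm was still settling, put both die and plate about 5 mm further along -y. It had the die about 8 mm from the plate centre, still within tolerance.

**Other dies:** The knob and pin dies are still in their pockets, and the blue and purple look-alikes are untouched.

**Forces:** No reading I saw during the job went above about 6 N. No check failed.

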